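# Pop the rolling pin out of its rest and stop it on the ramp

### The arm

A 6-joint arm with a two-finger parallel gripper is mounted at the origin on the work surface. World frame = base frame: x ahead of the robot, y to its left, z up, the work surface at z = 0. Lengths are in m, angles in rad, forces in N, time in s.
With the tool pointing down it reaches from about 0.25 to 0.85 m from the base axis. Payload 12.5 kg.
Tool frame: the origin (TCP) lies midway between the tips of the shut fingers; the grasp point (between the pads) lies 19 mm behind it (manip.grip_depth is the distance from the TCP to the grasp point, in m); z points along the fingers, y is the line along which they close (so a half turn about z gives the same grasp; the last joint's range is limited). The gripper opens to 93 mm and grips with 3 to 60 N. Pads are 15 mm wide; open, the fingers measure 128 mm over their backs; the gripper's body (75 mm by 188 mm) begins 65 mm behind the grasp point.
Start: joints at [-1.336, 0.351, 1.652, -0, 1.139, -0.085], TCP at [0.173, -0.522, 0.184] pointing down, gripper open.
Joint ranges: [-2.75, 2.75], [-0.79, 2.1], [0.01, 2.65], [-1.57, 4.71], [0.07, 3.14], [-2.87, 2.87]. Speed limits (rad/s): [2.22, 2.22, 2.79, 3.14, 3.14, 3.14].

### API

Orientations are given as a rotation vector (axis times angle).
In Python, from workcell import telemetry, cams, manip gives the robot as it stands.
- The arm moves only by the tool drive_tool, never from a script. Its argument "deltas" is a list of rows, each an object of numbers: "hand": the closure in counts, from 0 (fully open) to 255 (shut); "tx", "ty", "tz": the shift along the tool's x, y, z in cm; "twist": the turn about the tool's z in rad. A call has 1 to 10 rows; each row is the pose to reach, as a shift and turn from the pose commanded when the call began, along the tool's axes at that moment; what a row does not reach only later rows make up. A row lasts 1/10 s, in which the tool goes at most 50 mm and 8.59 degrees, less where a joint would pass 70% of its speed; a pose out of reach is approached as far as the arm can. A call with a gripper value outside its range is refused whole. The fingers move at their own pace and stop on an object; "grip_force" is the grip in N (left out, the last holds). Time passes only in rows, so rows that repeat a pose let the fingers close. It gives the time, the measured TCP pose, the force, the opening and the grip force at its end, in the units of the state.
- telemetry.read_state(): the state, without advancing time (a new reading comes with each control period).
- cams.read_camera(name): name is "scene" or "side" or "wrist"; returns the picture (480x640x3 uint8, red, green, blue); there is no depth.
- cams.calibration(name): a dict with "camera_matrix" (3x3 intrinsics, pixels), "R" (3x3) and "t" (3): a world point X has camera coordinates R X + t. Camera axes: x right, y down, z forward; pixel columns grow to the right and rows downward; lengths in m; the calibration is good to about 2 mm. A picture is of the moment at which its call begins: read the wrist's pose just before it. calibration takes no time and is no camera call; for the wrist camera it gives the pose at the moment of the call.
- manip.finish_job(): hands the job in; it is judged then, once.
Trained networks look in the newest picture that a camera, given by its name, has taken for a name from the list of things; names that differ only in an ending like _2 or _b are one class to them, and where a whole thing is asked for, a point or a joint stands for the part that bears it (a point fixed in the world has none). Each returns a list of dicts, best first, with "conf" (0 to 1); they miss things now and then, are a little off and sometimes report something else, mostly with a low value. They report only what shows in the picture. A call takes as long as a camera call. They do not tell look-alikes from the thing itself.
- cams.masks_of(camera, label): "mask" (480x640 bool, what is visible of it).
- cams.mark_of(camera, label): "point" ([x, y, z] in m, in world coordinates, good to about 4 mm: a listed point, or the origin of a listed thing).
The state is a dict: "clock": time; "joint_positions": joint angles; "qd": joint speeds; "joint_efforts": joint torques, N m; "eef_pos": TCP position; "eef_rot": TCP orientation; "wrist_force": force on the tool from outside, world axes, zero at the start; "wrist_torque": the same for the moment, N m; "gripper_width": finger opening in m; "grasp_force": force on a finger pad.
Only numpy, scipy, OpenCV 4.12 (cv2) and the standard library are available. Lean on these libraries where they do the work, as an engineer would, in place of code of your own. Each camera call takes 0.05 s, during which the arm holds its last target. There are 200 camera calls.

### The job

Press the key of the rolling-pin rest right down with one finger and keep it down, so that the pin pops up out of its trough, and stop the pin on the little ramp with the other finger before it rolls off the end. Finish holding it so: the key still down and the pin lying still on the ramp against the finger. Do not lift or carry the pin, and leave everything else where it stands.

Things in the scene. Friction and masses are not known exactly. Their poses are not given: they have to be found in the camera images.
- rest: Fixed wooden rolling-pin rest, 206 mm wide (its x), 184 mm long (its y). Origin on the table under the centre of the key; z up; y is the way the pin rolls. Along y: the key (-14 to 14 mm), a trough with the pin, a sill (48 to 52 mm, 55 mm high), a bare ramp to y = 132 mm. Side cheeks at x = +-97 mm, 8 mm thick, 70 mm high, flank trough and ramp; the ramp between is 184 mm wide.
- ramp_end (a point): Middle of the ramp's open lower edge, at y = 132 mm of the rest and 44 mm above the table; axes as the rest. The ramp surface is a plane that rises from here at 8 degrees to 55 mm above the table at the sill (y = 52 mm).
- key_top (a point): Centre of the top face of the ejector key, a flat aluminium pad 48 mm (x) by 28 mm (y), 10 mm thick, at the uphill end of the rest. The face is 70 mm above the table when up, 58 mm when fully down. Axes as the rest.
- key (a joint): How far the key is pressed, m: 0 up, 0.012 fully down. Spring: 3 N at first, 6 N fully down, plus up to 1.5 N for the pin; it springs back when let go. It lifts two prongs under the pin by the same amount; at about 9 mm the pin comes over the sill and rolls down the ramp at once, off its end within about half a second unless stopped.
- pin: Small wooden rolling pin, about 110 g: barrel 28 mm thick, 130 mm long, and a 16 mm thick, 24 mm long grip at each end. Origin at its middle, on the axis; x along it, parallel to the rest's x; it turns about x. At the start its axis is at y = 36 mm of the rest, 62 mm above the table (top 76 mm, downhill side y = 50 mm). On the ramp its axis is 14 mm above the surface.
- cutter_big: Bystander: plain steel ring cutter, 60 mm across, 35 mm tall, standing beside the rest. Origin at the middle of its underside.
- cutter_small: Bystander: plain steel ring cutter, 42 mm across, 35 mm tall, standing beside the rest. Origin at the middle of its underside.
- salt_jar: Bystander: small glass jar with a steel cap, 48 mm across, 75 mm tall, standing beside the rest. Origin at the middle of its underside.
- mug: Bystander: ceramic mug, 78 mm across, 90 mm tall. Origin at the middle of its underside.
- bowl: Bystander: steel bowl, 150 mm across, 65 mm tall. Origin at the middle of its underside.
- scraper: Bystander: dough scraper: flat steel blade 110 x 75 mm with a wooden grip, lying, about 22 mm tall. Origin at the middle of its underside.
Things that resemble listed ones, but are neither listed nor needed, are in the scene too. What is shaped like the pin but blue or pink is not meant.

How it is judged:
On the way, in this order (a step that is already met when the one before it is completed fails the run):
1. the key is being pressed (value of joint key above 0.005 m).
2. the pin has popped out and is held still on the ramp by a finger, the key down (value of joint key above 0.008 m and y of pin in the frame of rest between 0.05 and 0.12 m and z of pin in the frame of rest between 0.052 and 0.078 m and linear speed of pin below 0.02 m/s and contact force between the fingers and pin above 0.01 N), for 0.3 s.
At the end, for the whole second after the job is handed in: The key is down (at least 8 of its 12 mm); the pin lies on the ramp (its middle 50 to 120 mm along the rest's y and 52 to 78 mm above the table), at rest (under 20 mm/s), touching a finger (all of step 2); the arm keeps its last pose, push and grip.
It fails at once if the pin leaves its trough without the key being held down (y of pin in the frame of rest above 0.048 m and value of joint key below 0.006 m).
It fails at once if the pin rolls off the ramp (y of pin in the frame of rest above 0.135 m).
It fails at once if the pin is lifted (z of pin in the frame of rest above 0.095 m).
It fails at once if a bystander is moved by more than 30 mm (distance of any of cutter_big, cutter_small, salt_jar, mug, bowl, scraper from where it was at the start of the episode above 0.03 m).
It also fails if it takes over 29 s, if anything falls off the work surface, if the arm or the gripper's body presses on something with over 40 N, if the wrist force passes 120 N, or if a joint passes its speed limit or range.

## Working session

There is one attempt and no reset: what is moved stays moved. The work goes in short steps, Python scripts to look and compute and a tool call to move; the robot and the scene stay as the last step left them, time stands still between calls to the robot, and variables do not carry over. Pictures are saved under pics/ and viewed, at most 10 in all, crops included, and the job is handed in when it is done.

Besides the shell and the picture viewer there is one more tool, called after "Emit:" as name([rows], argument=value, ...), one row to a line, values as JSON. drive_tool: Moves the arm, as the interface text tells. Its arguments: {"type":"object","properties":{"deltas":{"type":"array"},"grip_force":{"type":"number"}},"required":["deltas"]}

```bash
mkdir -p pics; python3 - <<'E'
from workcell import telemetry, cams, manip
import cv2,numpy as np
s=telemetry.read_state();print(s['clock'],s['eef_pos'],s['eef_rot'],s['gripper_width'])
ims=[]
for c in ['scene','side']:
    im=cams.read_camera(c);cv2.imwrite(f'pics/{c}0.png',im[:,:,::-1])
    for l in ['key_top','ramp_end','pin','rest','cutter_big','cutter_small','salt_jar','mug','bowl','scraper']:
        print(c,l,[(np.round(d['point'],3).tolist(),round(d['conf'],2)) for d in cams.mark_of(c,l)[:3]])
print(telemetry.read_state()['clock'])
E
```

```text
0.0 [ 0.17284424 -0.52173896  0.18381707] [-3.10039891e+00 -5.00026178e-01  1.57338957e-04] 0.09271627215272606
scene key_top [([0.551, -0.244, 0.07], 0.5)]
scene ramp_end [([0.498, -0.113, 0.048], 0.66)]
scene pin [([0.532, -0.212, 0.063], 0.94), ([0.229, -0.313, 0.012], 0.86), ([0.614, 0.043, 0.012], 0.84)]
scene rest [([0.547, -0.243, 0.001], 0.76)]
scene cutter_big [([0.667, -0.158, 0.001], 0.81)]
scene cutter_small [([0.607, -0.325, 0.003], 0.71)]
scene salt_jar [([0.402, -0.27, -0.002], 0.64), ([0.498, -0.118, 0.049], 0.34)]
scene mug [([0.603, 0.432, -0.001], 0.73), ([0.553, -0.246, 0.068], 0.32)]
scene bowl [([0.581, -0.512, 0.001], 0.81)]
scene scraper [([0.381, 0.442, -0.002], 0.92)]
side key_top [([0.55, -0.244, 0.071], 0.75)]
side ramp_end [([0.496, -0.122, 0.046], 0.66)]
side pin [([0.226, -0.315, 0.013], 0.88), ([0.396, 0.045, 0.017], 0.82), ([0.534, -0.212, 0.06], 0.74)]
side rest [([0.548, -0.242, -0.003], 0.63)]
side cutter_big [([0.67, -0.154, 0.0], 0.66)]
side cutter_small [([0.61, -0.321, -0.002], 0.74)]
side salt_jar [([0.403, -0.272, -0.002], 0.89)]
side mug [([0.599, 0.43, -0.001], 0.96)]
side bowl [([0.577, -0.508, -0.005], 0.8)]
side scraper [([0.38, 0.442, 0.001], 0.8), ([0.615, -0.324, -0.004], 0.62)]
1.1
```

View pics/scene0.png

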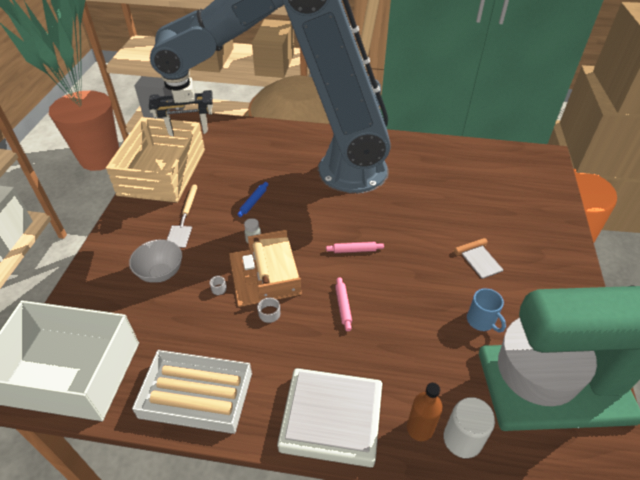

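View pics/side0.png

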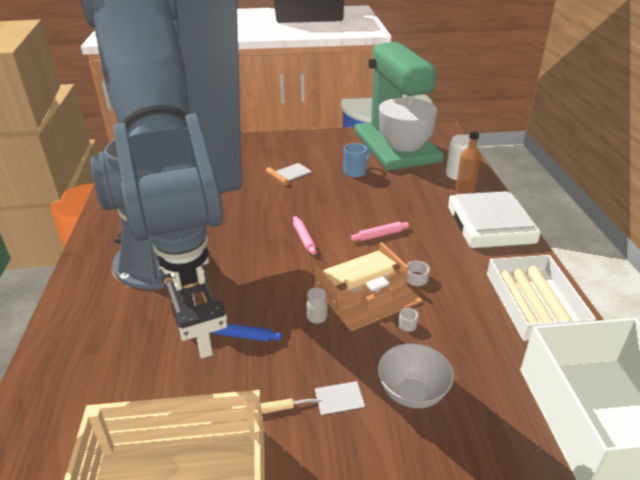

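The scene picture shows the rest around pixel (265,268), with the white key at (250,262) uphill of the wooden pin. The ramp runs down toward the robot and its left, at a yaw of about 23 deg. The side picture agrees: key at (377,283) and pin at about (365,272). The cutters and jar stand beside the rest. I'll move above it with the tool's -y along the rest's +y.

Emit:
drive_tool([
  {"tx": 4.4, "ty": -2, "hand": 0},
  {"tx": 8.8, "ty": -4},
  {"tx": 13.2, "ty": -6},
  {"tx": 17.6, "ty": -8},
  {"tx": 22, "ty": -10},
  {"tx": 26.4, "ty": -12},
  {"tx": 31, "ty": -14},
  {"tx": 36, "ty": -16},
  {"tx": 40, "ty": -18, "twist": -0.04},
  {"tx": 44, "ty": -20, "twist": -0.08},
])

```text
schema error: expected keys hand, tx, ty, tz, twist
```

```bash
cat > h.py <<'E'
from workcell import telemetry, cams, manip
import cv2,numpy as np
from scipy.spatial.transform import Rotation as Ro
def st():
    s=telemetry.read_state();R=Ro.from_rotvec(s['eef_rot']).as_matrix()
    print(round(s['clock'],2),np.round(s['eef_pos'],4),'tool y dir deg',np.degrees(np.arctan2(R[1,1],R[0,1])),'z',np.round(R[:,2],3),'F',np.round(s['wrist_force'],1),round(s['gripper_width'],4));return s,R
def proj(c,P):
    k=cams.calibration(c);X=np.atleast_2d(P)@np.array(k['R']).T+np.array(k['t']);u=X@np.array(k['camera_matrix']).T;return u[:,:2]/u[:,2:]
E
python3 - <<'E'
from h import *
st()
im=cams.read_camera('wrist');cv2.imwrite('pics/w1.png',im[:,:,::-1])
for l in ['key_top','ramp_end','pin','rest']:
    print(l,[(np.round(d['point'],4).tolist(),round(d['conf'],2)) for d in cams.mark_of('wrist',l)[:3]])
E
```

```text
1.1 [ 0.1729 -0.5221  0.1843] tool y dir deg -71.67945445474443 z [ 0.  0. -1.] F [-0.1  0.4 -0.4] 0.0931
key_top []
ramp_end []
pin [([0.2258, -0.3107, 0.0191], 0.93)]
rest []
```

View pics/w1.png

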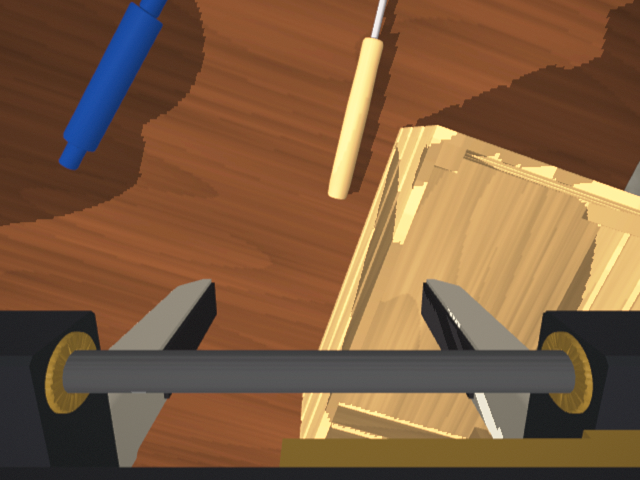

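The move was refused because every row needs all five keys. The wrist picture shows only the blue look-alike and the crate, with the finger tips at (213,285) and (425,285). The camera looks ahead along tool +x, so I'll stop about 9 cm short of the rest for a look.

Emit:
drive_tool([
  {"tx": 4, "ty": -2, "tz": 0, "twist": 0, "hand": 0},
  {"tx": 8, "ty": -4, "tz": 0, "twist": 0, "hand": 0},
  {"tx": 12, "ty": -6.5, "tz": 0, "twist": 0, "hand": 0},
  {"tx": 16, "ty": -9, "tz": 0, "twist": 0, "hand": 0},
  {"tx": 20, "ty": -12, "tz": 0, "twist": 0, "hand": 0},
  {"tx": 24, "ty": -14.5, "tz": 0, "twist": 0, "hand": 0},
  {"tx": 28, "ty": -17, "tz": 0, "twist": -0.04, "hand": 0},
  {"tx": 32, "ty": -19, "tz": 0, "twist": -0.08, "hand": 0},
  {"tx": 35, "ty": -20, "tz": 0, "twist": -0.08, "hand": 0},
  {"tx": 35, "ty": -20, "tz": 0, "twist": -0.08, "hand": 0},
])

```text
clock: 2.35
eef_pos: [0.4445, -0.2201, 0.1844]
eef_rot: [3.078, 0.629, 0.001]
wrist_force: [-0.3, -0.4, -0.4]
gripper_width: 0.0928
grasp_force: 0.0
```

```bash
python3 - <<'E'
from h import *
st()
im=cams.read_camera('wrist')
for l in ['key_top','ramp_end','pin','rest']:
    print(l,[(np.round(d['point'],4).tolist(),round(d['conf'],2)) for d in cams.mark_of('wrist',l)[:3]])
# overlay of model at guess
def ov(im,o,yaw,col):
    c,s=np.cos(yaw),np.sin(yaw);R=np.array([[c,-s,0],[s,c,0],[0,0,1]])
    for poly in ([[-24,-14,70],[24,-14,70],[24,14,70],[-24,14,70]],[[-92,52,55],[92,52,55],[92,132,44],[-92,132,44]],[[-89,36,62],[89,36,62]]):
        p=proj('wrist',np.array(poly)/1000.@R.T+o);cv2.polylines(im,[np.int32(p.round())],True,col,1)
b=im[:,:,::-1].copy();cv2.imwrite('pics/w2raw.png',b)
ov(b,np.array([.549,-.243,0]),np.radians(22.9),(0,0,255));cv2.imwrite('pics/w2.png',b)
E
```

```text
2.35 [ 0.4445 -0.2201  0.1844] tool y dir deg -66.89214621923654 z [ 0.001  0.    -1.   ] F [-0.3 -0.4 -0.4] 0.0928
key_top [([0.5447, -0.2424, 0.0663], 0.96)]
ramp_end [([0.5022, -0.1223, 0.0426], 0.8)]
pin [([0.3937, 0.0512, 0.0121], 0.79), ([0.6087, -0.3178, 0.0018], 0.72), ([0.5363, -0.2114, 0.0682], 0.7)]
rest [([0.5487, -0.2428, 0.0017], 0.88)]
```

View pics/w2.png

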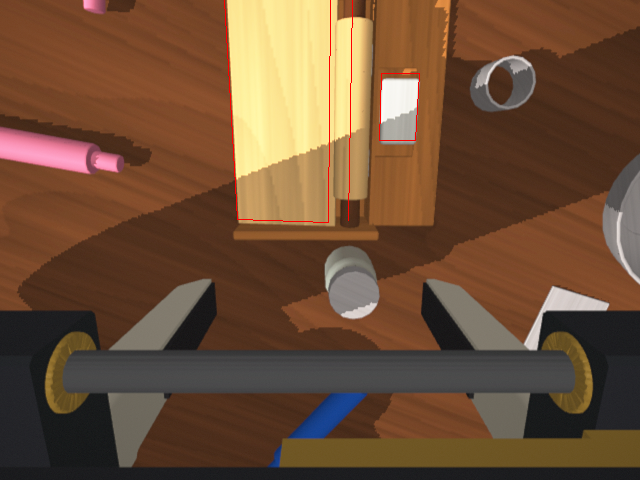

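The red overlay of the model pose fits the rest: key outline at (380-418, 73-140), actual key at rows 78-143. It needs only a shift of about 3 mm along the rest's -x, and the yaw agrees. Next I'll move over the key and ramp and come down to just above the key.

Emit:
drive_tool([
  {"tx": 4, "ty": 0.5, "tz": 0, "twist": 0, "hand": 0},
  {"tx": 8.4, "ty": 1, "tz": 0, "twist": 0, "hand": 0},
  {"tx": 8.4, "ty": 1, "tz": 2.5, "twist": 0, "hand": 0},
  {"tx": 8.4, "ty": 1, "tz": 5, "twist": 0, "hand": 0},
  {"tx": 8.4, "ty": 1, "tz": 7.5, "twist": 0, "hand": 0},
  {"tx": 8.4, "ty": 1, "tz": 9, "twist": 0, "hand": 0},
  {"tx": 8.4, "ty": 1, "tz": 9.5, "twist": 0, "hand": 0},
  {"tx": 8.4, "ty": 1, "tz": 9.5, "twist": 0, "hand": 0},
])

```text
clock: 3.4
eef_pos: [0.523, -0.1993, 0.0891]
eef_rot: [-3.079, -0.622, 0.001]
wrist_force: [-0.0, -0.4, 0.2]
gripper_width: 0.0929
grasp_force: 0.0
```

```bash
python3 - <<'E'
from h import *
st()
a=cams.read_camera('side');b=cams.read_camera('scene')
ca=cv2.resize(a[210:350,280:460],None,fx=4,fy=4,interpolation=2)[:,:,::-1]
cv2.imwrite('pics/s3.png',ca)
cb=cv2.resize(b[210:320,190:340],None,fx=5,fy=5,interpolation=2)[:,:,::-1];cv2.imwrite('pics/c3.png',cb)
E
```

```text
3.4 [ 0.523  -0.1993  0.0891] tool y dir deg -67.15672050762159 z [-0.001  0.    -1.   ] F [-0.  -0.4  0.2] 0.0929
```

View pics/s3.png

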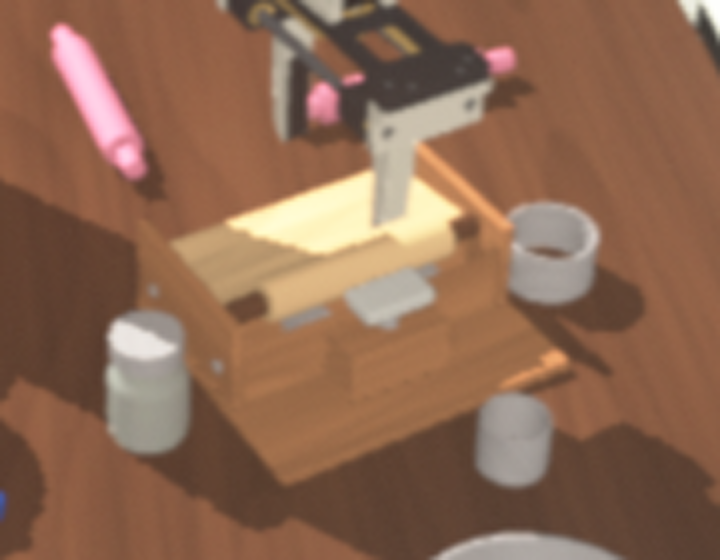

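View pics/c3.png

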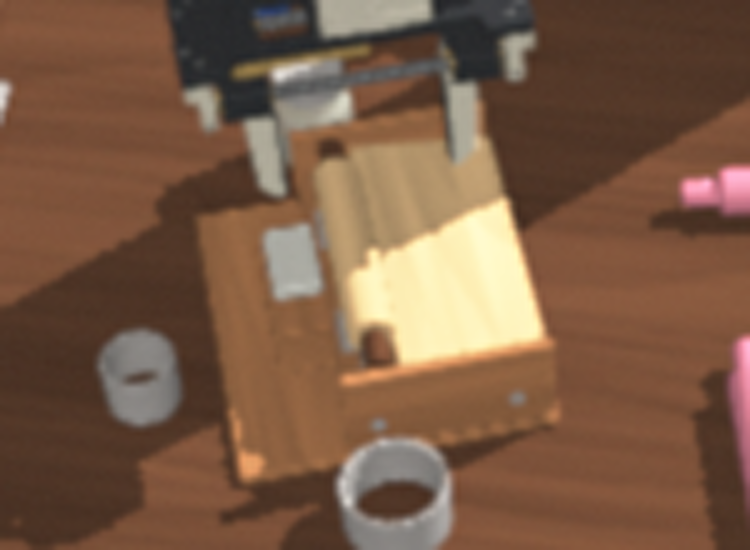

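The side crop shows the near finger tip at crop (388,222), above the key at (390,295). The scene crop shows the tip at (272,190) and the key at (293,262). I'll check how high the open tips really are.

```bash
python3 - <<'E'
from h import *
from scipy.optimize import least_squares
s,R=st();p=np.array(s['eef_pos']);
def f(x):
    P=p+R@np.r_[x[0],x[1],x[2]]
    return np.r_[proj('side',P)[0]-[280+388/4,210+223/4],proj('scene',P)[0]-[190+273/5,210+192/5]]
r=least_squares(f,[0,.055,0]);print('near tip centre in tool',r.x,r.fun)
g=lambda x:np.r_[proj('side',x)[0]-[280+390/4,210+295/4],proj('scene',x)[0]-[190+293/5,210+262/5]]
r=least_squares(g,[.55,-.24,.07]);print('key',r.x,r.fun, 'in tool',R.T@(r.x-p))
E
```

```text
3.5 [ 0.5238 -0.1993  0.0903] tool y dir deg -67.1276792423063 z [ 0.001 -0.001 -1.   ] F [ 0.5  0.2 -0.2] 0.0929
near tip centre in tool [ 0.004389    0.05121739 -0.03227044] [ 0.3567207   0.28913189  0.35561543 -0.42617452]
key [ 0.55143019 -0.23996485  0.06479747] [-0.23023597 -0.18129014 -0.23058662  0.26801389] in tool [0.00959893 0.04814285 0.02550604]
```

The open finger tips sit about 30 mm behind the nominal TCP, so they are still about 50 mm above the key. The tip needs +4 mm in tool x. I'll correct that and descend most of the way.

Emit:
drive_tool([
  {"tx": 0.4, "ty": -0.2, "tz": 0, "twist": 0, "hand": 0},
  {"tx": 0.4, "ty": -0.2, "tz": 1.5, "twist": 0, "hand": 0},
  {"tx": 0.4, "ty": -0.2, "tz": 3, "twist": 0, "hand": 0},
  {"tx": 0.4, "ty": -0.2, "tz": 3.8, "twist": 0, "hand": 0},
  {"tx": 0.4, "ty": -0.2, "tz": 4, "twist": 0, "hand": 0},
  {"tx": 0.4, "ty": -0.2, "tz": 4, "twist": 0, "hand": 0},
])

```text
clock: 4.1
eef_pos: [0.5267, -0.1953, 0.0497]
eef_rot: [3.079, 0.624, 0.0]
wrist_force: [-0.1, 0.1, -0.9]
gripper_width: 0.0935
grasp_force: 0.0
```

```bash
python3 - <<'E'
from h import *
s,R=st()
a=cams.read_camera('side');b=cams.read_camera('scene')
ca=cv2.resize(a[230:310,330:430],None,fx=5,fy=5,interpolation=2)[:,:,::-1]
cb=cv2.resize(b[230:310,230:290],None,fx=5,fy=5,interpolation=2)[:,:,::-1]
cv2.imwrite('pics/p4.png',np.hstack([ca,cb]))
E
```

```text
4.1 [ 0.5267 -0.1953  0.0497] tool y dir deg -67.09204240151134 z [ 0. -0. -1.] F [-0.1  0.1 -0.9] 0.0935
```

View pics/p4.png

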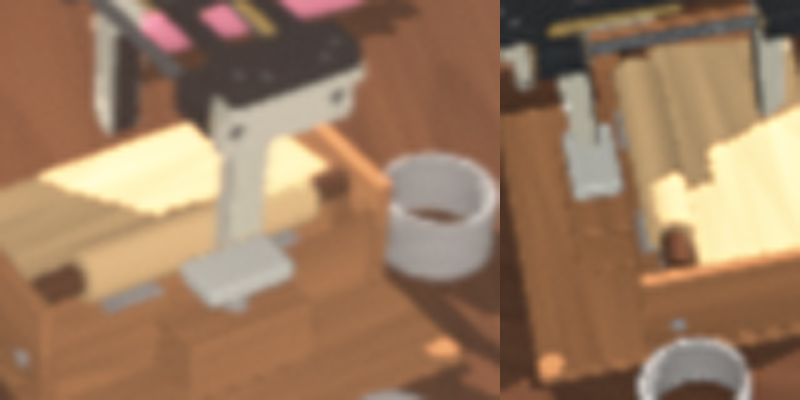

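The left half shows the tip at (240,240), just above the key pad centre at (240,272). The right half shows it lined up over the pad at (590,160). I'll lower it in small steps until there is contact.

Emit:
drive_tool([
  {"tx": 0, "ty": 0, "tz": 0.3, "twist": 0, "hand": 0},
  {"tx": 0, "ty": 0, "tz": 0.6, "twist": 0, "hand": 0},
  {"tx": 0, "ty": 0, "tz": 0.8, "twist": 0, "hand": 0},
  {"tx": 0, "ty": 0, "tz": 0.8, "twist": 0, "hand": 0},
])

```text
clock: 4.6
eef_pos: [0.5263, -0.1952, 0.041]
eef_rot: [-3.079, -0.624, 0.001]
wrist_force: [-0.2, 0.1, -0.3]
gripper_width: 0.0933
grasp_force: 0.0
```

Emit:
drive_tool([
  {"tx": 0, "ty": 0, "tz": 0.2, "twist": 0, "hand": 0},
  {"tx": 0, "ty": 0, "tz": 0.3, "twist": 0, "hand": 0},
  {"tx": 0, "ty": 0, "tz": 0.3, "twist": 0, "hand": 0},
])

```text
clock: 4.9
eef_pos: [0.5264, -0.1953, 0.0382]
eef_rot: [-3.079, -0.624, 0.0]
wrist_force: [0.1, -0.1, -0.0]
gripper_width: 0.0931
grasp_force: 0.0
```

Emit:
drive_tool([
  {"tx": 0, "ty": 0, "tz": 0.2, "twist": 0, "hand": 0},
  {"tx": 0, "ty": 0, "tz": 0.3, "twist": 0, "hand": 0},
  {"tx": 0, "ty": 0, "tz": 0.3, "twist": 0, "hand": 0},
])

```text
clock: 5.2
eef_pos: [0.5266, -0.1954, 0.0355]
eef_rot: [3.079, 0.624, 0.0]
wrist_force: [-0.8, 1.5, 4.1]
gripper_width: 0.0931
grasp_force: 2.1
```

Contact with the key is at about TCP z = 0.037. I'll press through in one move.

Emit:
drive_tool([
  {"tx": 0, "ty": 0, "tz": 0.3, "twist": 0, "hand": 0},
  {"tx": 0, "ty": 0, "tz": 0.6, "twist": 0, "hand": 0},
  {"tx": 0, "ty": 0, "tz": 0.9, "twist": 0, "hand": 0},
  {"tx": 0, "ty": 0, "tz": 1.0, "twist": 0, "hand": 0},
  {"tx": 0, "ty": 0, "tz": 1.0, "twist": 0, "hand": 0},
  {"tx": 0, "ty": 0, "tz": 1.0, "twist": 0, "hand": 0},
  {"tx": 0, "ty": 0, "tz": 1.0, "twist": 0, "hand": 0},
])

```text
clock: 5.9
eef_pos: [0.5266, -0.1954, 0.0257]
eef_rot: [3.079, 0.624, 0.0]
wrist_force: [-0.5, 1.4, 5.5]
gripper_width: 0.0928
grasp_force: 2.8
```

```bash
python3 - <<'E'
from h import *
s,R=st()
a=cams.read_camera('side');b=cams.read_camera('scene')
o=np.array([.547,-.243,0]);y=np.array([-.389,.921,0])
for c in ['side','scene']:
    print(c,[(np.round(d['point'],3).tolist(),round(d['conf'],2),'rest y',round(float((np.array(d['point'])-o)@y),3)) for d in cams.mark_of(c,'pin')[:4]])
ca=cv2.resize(a[230:310,330:430],None,fx=5,fy=5,interpolation=2)[:,:,::-1]
cb=cv2.resize(b[230:310,230:290],None,fx=5,fy=5,interpolation=2)[:,:,::-1]
cv2.imwrite('pics/p5.png',np.hstack([ca,cb]));st()
E
```

```text
5.9 [ 0.5266 -0.1954  0.0257] tool y dir deg -67.09183586697165 z [ 0. -0. -1.] F [-0.5  1.4  5.5] 0.0928
side [([0.611, 0.044, 0.013], 0.82, 'rest y', 0.24), ([0.393, 0.048, 0.017], 0.72, 'rest y', 0.328), ([0.516, -0.166, 0.063], 0.6, 'rest y', 0.084)]
scene [([0.395, 0.053, 0.011], 0.97, 'rest y', 0.332), ([0.616, 0.044, 0.012], 0.84, 'rest y', 0.237), ([0.514, -0.168, 0.066], 0.8, 'rest y', 0.081), ([0.23, -0.315, 0.014], 0.41, 'rest y', 0.057)]
6.1 [ 0.5266 -0.1954  0.0257] tool y dir deg -67.0903023941818 z [ 0. -0. -1.] F [-0.5  0.4  6.1] 0.093
```

View pics/p5.png

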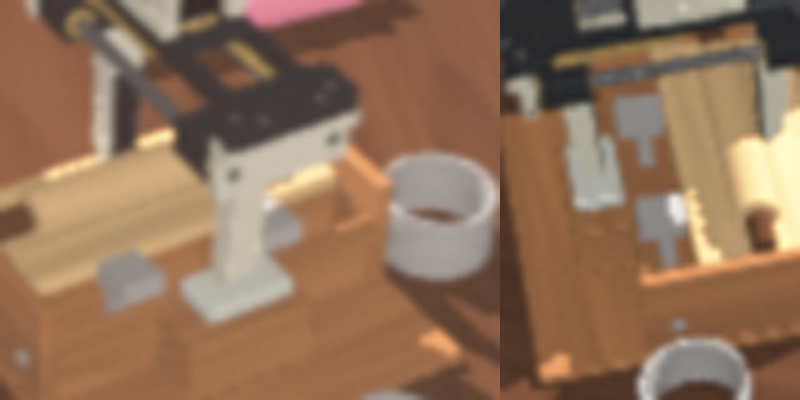

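The pin has popped out and lies on the ramp against the far finger, at about y = 83 mm (right half, at (750,200)). The key is down under the near finger at (235,280). I'll press 1 mm deeper for margin and check that everything is still.

Emit:
drive_tool([
  {"tx": 0, "ty": 0, "tz": 0.1, "twist": 0, "hand": 0},
  {"tx": 0, "ty": 0, "tz": 0.1, "twist": 0, "hand": 0},
  {"tx": 0, "ty": 0, "tz": 0.1, "twist": 0, "hand": 0},
  {"tx": 0, "ty": 0, "tz": 0.1, "twist": 0, "hand": 0},
  {"tx": 0, "ty": 0, "tz": 0.1, "twist": 0, "hand": 0},
  {"tx": 0, "ty": 0, "tz": 0.1, "twist": 0, "hand": 0},
  {"tx": 0, "ty": 0, "tz": 0.1, "twist": 0, "hand": 0},
])

```text
clock: 6.8
eef_pos: [0.5266, -0.1954, 0.0247]
eef_rot: [3.079, 0.624, 0.001]
wrist_force: [-2.3, 1.8, 6.1]
gripper_width: 0.0932
grasp_force: 3.0
```

```bash
python3 - <<'E'
from h import *
st()
o=np.array([.547,-.243,0]);y=np.array([-.389,.921,0]);ims=[]
for k in range(2):
  for c in ['side','scene']:
    im=cams.read_camera(c);ims.append(im.astype(int))
    print(c,[(np.round(d['point'],3).tolist(),round(float((np.array(d['point'])-o)@y),3)) for d in cams.mark_of(c,'pin')[:4] if d['point'][2]>.03])
print('px changed',(abs(ims[3]-ims[1])[200:320,190:340]>25).sum(),(abs(ims[2]-ims[0])[210:350,280:460]>25).sum());st()
E
```

```text
6.8 [ 0.5266 -0.1954  0.0247] tool y dir deg -67.09465707045378 z [ 0. -0. -1.] F [-2.3  1.8  6.1] 0.0932
side [([0.514, -0.166, 0.066], 0.084)]
scene [([0.511, -0.166, 0.066], 0.085)]
side [([0.514, -0.168, 0.059], 0.082)]
scene [([0.514, -0.168, 0.066], 0.081)]
px changed 0 0
7.2 [ 0.5266 -0.1954  0.0247] tool y dir deg -67.09542252696023 z [ 0. -0. -1.] F [-1.8  0.7  5.2] 0.093
```

Nothing moves between the pictures, the key is down and the pin rests against the finger, so I'm handing in.

```bash
python3 -c "
from workcell import manip
print(manip.finish_job())"
```

```text
the job is handed in; nothing more can be done
None
```

I handed the job in at about 7 s on the robot's clock: the key is held down (about 11 mm by the arm's travel) and the pin lies still on the ramp against the other finger, about 83 mm along the rest; no verdict came back.

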